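# Close up the sample plates in the brushing jig and bolt them in

## Task

Three bronze sample plates lie in a row in the channel of the wooden brushing jig. Push the whole row along the channel until it is fully home against the steel end stop with no gaps, then push the knob of the barrel bolt all the way in so that the bolt locks the row from behind. Only push: do not lift the plates off the jig, and leave the steel wool, the white jar and the grey rubbing block where they are.

Things in the scene. Friction and masses are not known exactly. Their poses are not given: they have to be found in the camera images.
- jig: fixed wooden jig, base 301 x 104 x 8 mm. Origin on the turntable top under the channel's centre line; +x along the channel to the end stop, +y to the bolt's side, z up. Channel floor at z = 8 mm, from x = -135 (open end) to +150 mm (stop), 63 mm wide between two wooden strips 14 mm wide, 7 mm high (tops at z = 15 mm, 1 mm below the plates' tops)
- stop_face (a point): middle of the inner face of the dark steel end stop (7 mm high), at the level of the channel floor: jig x = +150 mm, y = 0, z = 8 mm. Axes as those of the jig
- channel_mouth (a point): the open end of the channel, on its floor: jig x = -135 mm, y = 0, z = 8 mm
- plate_brown: brown bronze plate, 45 (x) x 60 (y) x 8 mm, 0.13 to 0.27 kg, origin at the centre of its underside. Lies flat in the channel, its x along the jig's x, 3 mm of play across. The three plates lie one behind the other, gaps up to 3 mm, in varying order; with the row home their centres are 22.5, 67.5 and 112.5 mm from the stop face. The row slides at 2 to 6 N, more at the first jerk
- plate_green: green sample plate, same size and origin as the brown one
- plate_blue: dark blue sample plate, same size and origin as the brown one
- bolt (a joint): bolt travel in m: 0 = drawn back, clear of the channel; 0.025 = fully in, its 9 mm rod reaching 23 mm into the channel through a gap in the +y strip. Slides along the jig's y, inwards to -y; friction of about 2.5 N holds it anywhere. Axis at jig x = +7.5 mm: the rod passes 3 mm behind the home row, and is blocked by plates that are farther back
- bolt_knob (a point): middle of the head of the upright brass knob on the bolt's outer end (head 16 mm thick, its top 48.5 mm above the turntable; stem below it 9 to 12 mm thick). Bolt drawn back: jig x = +7.5, y = +102, z = 39.5 mm; it moves with the bolt to y = +77 mm. The 8 mm wooden base lies under it as far as y = +126 mm
- steel_wool: grey steel wool pad, 48 x 63 x 30 mm, origin at the centre of its underside; a bystander
- jar_white: white jar with a light lid, 56 mm across, 70 mm high, origin at the centre of its underside; a bystander
- pumice: grey rubbing block, 46 x 76 x 31 mm, origin at the centre of its underside; a bystander
Things that resemble listed ones, but are neither listed nor needed, are in the scene too. Leave any pink look-alike of the plate_green alone.

How it is judged:
On the way, in this order (a step that is already met when the one before it is completed fails the run):
1. the whole row is home: all three plates within 3 mm of closed up against the end stop, the bolt still drawn back (x of each of plate_brown, plate_green, plate_blue in the frame of jig above 0.0345 m and value of joint bolt below 0.006 m), for 0.2 s.
2. the bolt is pushed in (value of joint bolt above 0.022 m), for 0.2 s.
At the end, for the whole second after the job is handed in: All three plates lie flat and at rest in the channel, closed up against the end stop (no plate more than 3 mm back from its place), and the bolt is in by at least 22 of its 25 mm behind them (x of each of plate_brown, plate_green, plate_blue in the frame of jig above 0.0345 m and z of each of plate_brown, plate_green, plate_blue in the frame of jig below 0.0095 m and angle between each of plate_brown, plate_green, plate_blue's own z axis and vertical below 0.05 rad and linear speed of each of plate_brown, plate_green, plate_blue below 0.01 m/s and value of joint bolt above 0.022 m); the robot touches nothing.
It fails at once if a plate is lifted off the channel floor by more than 6 mm (z of any of plate_brown, plate_green, plate_blue in the frame of jig above 0.014 m).
It fails at once if the steel wool, the white jar or the rubbing block is moved by more than 20 mm (distance of any of steel_wool, jar_white, pumice from where it was at the start of the episode above 0.02 m).
It also fails if it takes over 54 s, if anything falls off the work surface, if the arm or the gripper's body presses on something with over 40 N, if the wrist force passes 120 N, or if a joint passes its speed limit or range.

## Robot

A 7-joint arm with a two-finger parallel gripper is mounted at the origin on a cart in front of the work surface, level with it; the furniture and walls round the work are solid. World frame = base frame: x ahead of the robot, y to its left, z up, the work surface at z = 0. Lengths are in m, angles in rad, forces in N, time in s.
With the tool pointing down it reaches from about 0.4 to 0.85 m from the base axis. Payload 4.5 kg.
Tool frame: the origin (TCP) lies at the very end of the fingers, on their centre line; the grasp point (between the pads) lies 19 mm behind it (tcp_to_grasp is the z of the grasp point in the tool frame, in m); z points along the fingers, y is the line along which they close (so a half turn about z gives the same grasp; the last joint's range is limited). The gripper opens to 88 mm and grips with 3 to 60 N. Pads are 18 mm wide; open, the fingers measure 123 mm over their backs; the gripper's body (75 mm by 187 mm) begins 45 mm behind the grasp point.
Start: joints at [-1.264, 0.689, -0.195, 1.565, 0.157, 0.902, -0.215], TCP at [0.168, 0.602, 0.239] pointing down, gripper open.
Joint ranges: [-3.01, 3.01], [-0.46, 2.08], [-1.47, 1.51], [0.13, 2.56], [-1, 4.14], [0.04, 2.09], [-2.66, 2.66]. Speed limits (rad/s): [2.57, 2.57, 3.14, 3.14, 3.14, 3.14, 3.14].

## Interface

Orientations are given as a unit quaternion [x, y, z, w].
In Python, from plant import * gives the robot as it stands. The module is installed in compiled form; this text tells all that it offers.
- The arm moves only by the shell command python3 -m jog 'ROWS' [OPENING] [FORCE]. ROWS is JSON, a list that holds one entry, the list of rows, each a list of 6 numbers: the shift along the tool's x, y, z in m, then the turn, a rotation vector about the tool's x, y, z in rad. In form: [[[dx, dy, dz, ax, ay, az], ...]]. A call has 1 to 12 rows; each row shifts and turns the commanded pose from where the row before left it, along the tool's axes as they then stand; what a row does not reach is not made up. A row lasts 1/8 s, in which the tool goes at most 62.5 mm and 10.7 degrees, less where a joint would pass 70% of its speed; a pose out of reach is approached as far as the arm can. A call with a gripper value outside its range is refused whole. OPENING is the finger opening in m, from 0 to 0.0881, set as the call begins (- or left out, the last holds). The fingers move at their own pace and stop on an object; FORCE is the grip in N (left out, the last holds). Time passes only in rows, so rows that do not move let the fingers close. It gives the time, the measured TCP pose, the force, the opening and the grip force at its end, in the units of the state.
- get_state(): the state, without advancing time (a new reading comes with each control period).
- snapshot(name): name is "scene" or "top" or "wrist"; returns a dict with "frame" (384x512x3 uint8, red, green, blue), "mtx" (3x3 intrinsics, pixels), "D" ([k1, k2, p1, p2, k3] as OpenCV has them; the pictures are not rectified), "xyz" and "orientation" of the camera in the world; the wrist camera has in their place "mount" (4x4, takes a point from camera to tool coordinates, whose origin is the TCP and whose axes are the flange's). Camera axes: x right, y down, z forward; pixel columns grow to the right and rows downward; lengths in m; the calibration is good to about 2 mm. A picture is of the moment at which its call begins: read the wrist's pose just before it. There is no depth.
- finish_job(): hands the job in; it is judged then, once.
The state is a dict: "clock": time; "q": joint angles; "qd": joint speeds; "joint_torque": joint torques, N m; "tool_pos": TCP position; "eef_rot": TCP orientation; "contact_force": force on the tool from outside, world axes, zero at the start; "moment": the same for the moment, N m; "opening": opening from 0.0 (shut) to 1.0 (fully open); "finger_force": force on a finger pad.
Only numpy, scipy, OpenCV 4.12 (cv2) and the standard library are available. Lean on these libraries where they do the work, as an engineer would, in place of code of your own. Each camera call takes 0.05 s, during which the arm holds its last target. There are 200 camera calls.

## Working session

There is one attempt and no reset: what is moved stays moved. The work goes in short steps, Python scripts to look and compute and a shell command to move; the robot and the scene stay as the last step left them, time stands still between calls to the robot, and variables do not carry over. Pictures are saved under pics/ and viewed, at most 10 in all, crops included, and the job is handed in when it is done.

```bash
mkdir -p pics
python3 - <<'E'
from plant import *
import cv2,numpy as np
for n in("scene","top"):
    s=snapshot(n); cv2.imwrite(f"pics/{n}0.png",s["frame"][:,:,::-1]); print(n,s["mtx"],s["D"],s["xyz"],s["orientation"])
st=get_state(); print(st["clock"],st["tool_pos"],st["eef_rot"],st["contact_force"])
E
```

```text
scene [[355.46974391   0.         259.54231994]
 [  0.         355.46974391 187.12237328]
 [  0.           0.           1.        ]] [-0.0511095  0.         0.         0.         0.       ] [0.2257379  0.35724169 0.57506419] [-0.17768372  0.8792582  -0.43160349  0.09514166]
top [[429.6006667    0.         254.89345071]
 [  0.         429.6006667  191.43300242]
 [  0.           0.           1.        ]] [-0.05898506  0.          0.          0.          0.        ] [ 0.40903616 -0.2466169   0.98279391] [-0.69816662  0.71360556 -0.04500319  0.03612735]
0.1 [0.16828031 0.6013345  0.23801041] [ 1.35933817e-01  9.90717590e-01 -8.07744726e-04 -4.72696943e-05] [-0.75451136 -0.68055518 -0.23016022]
```

View pics/scene0.png

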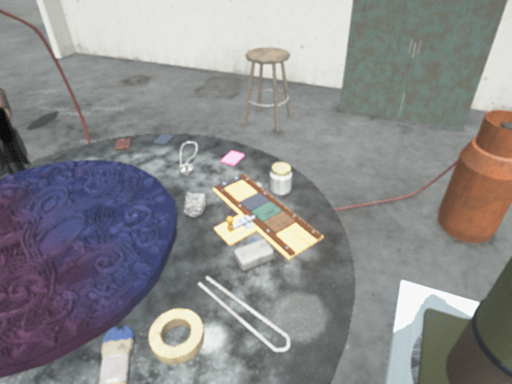

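View pics/top0.png

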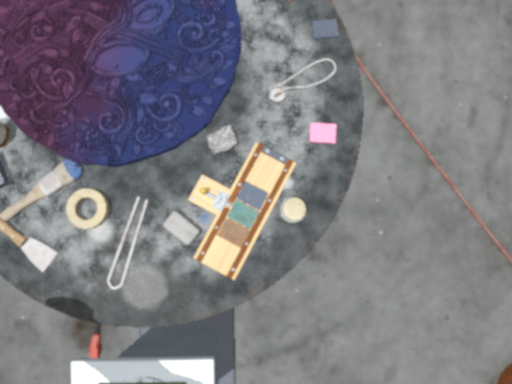

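The scene shows the jig with its bolt at top-view pixel ~(208,193), and the blue, green and brown plates at (251,195), (243,213) and (235,232). The pumice is at (181,228), the wool at (221,139) and the jar at (293,210). Loose look-alikes lie at (325,28) in dark blue and (323,133) in pink. The plates in the jig are the ones meant. I'll enlarge the jig to confirm.

Run:
```python
import cv2
a=cv2.imread("pics/top0.png")[130:290,150:320]; cv2.imwrite("pics/top0c.png",cv2.resize(a,None,fx=3.7,fy=3.7,interpolation=cv2.INTER_CUBIC))
```

```text
(no output)
```

View pics/top0c.png

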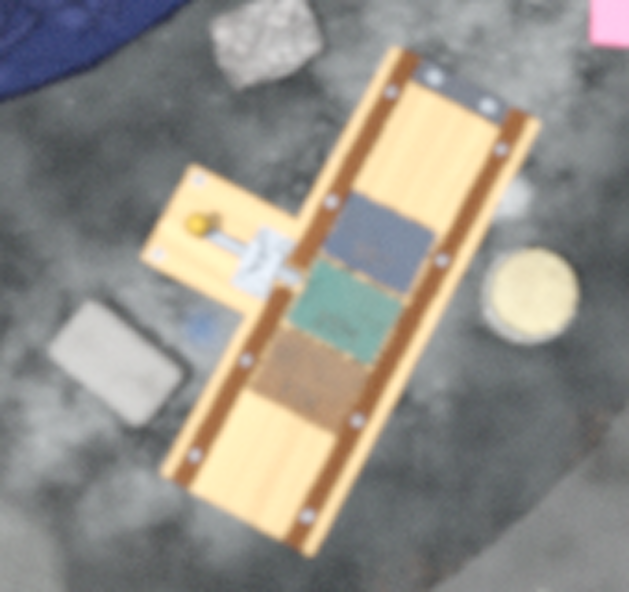

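The crop shows the steel stop at the upper right, crop (460,88), and the open end at the lower left. Nearest the stop is blue, then green, then brown at the rear. The brass knob is at crop (200,222). I'll fit the jig pose from the base corners at crop (397,45), (541,124), (163,474) and (312,556), plus the knob.

```bash
cat > h.py <<'E'
import numpy as np,cv2,json
from scipy.spatial.transform import Rotation as R
from scipy.optimize import least_squares
def proj(P,mtx,D,xyz,Rm):
    r=Rm.T; return cv2.projectPoints(np.array(P,float).reshape(-1,1,3),cv2.Rodrigues(r)[0],-r@np.array(xyz),np.array(mtx),np.array(D))[0][:,0]
def ray(uv,z,mtx,D,xyz,Rm):
    n=cv2.undistortPoints(np.array(uv,float).reshape(-1,1,2),np.array(mtx),np.array(D))[:,0]
    d=np.c_[n,np.ones(len(n))]@Rm.T; return np.array(xyz)+d*((np.array(z)-xyz[2])/d[:,2])[:,None]
def toW(j,p):
    c,s=np.cos(p[2]),np.sin(p[2]); j=np.array(j,float)
    return np.c_[p[0]+c*j[:,0]-s*j[:,1],p[1]+s*j[:,0]+c*j[:,1],j[:,2]]
E
python3 - <<'E'
from h import *; from plant import *
s=snapshot("top"); cam=(s["mtx"],s["D"],s["xyz"],R.from_quat(s["orientation"]).as_matrix())
px=lambda l:np.array(l)/3.7+[150,130]-0.36
uv=px([(397,45),(541,124),(163,474),(312,556)])
W=ray(uv,[.008]*4,*cam); print(W.round(4)); print([np.linalg.norm(W[a]-W[b]).round(4) for a,b in((0,1),(2,3),(0,2),(1,3))])
J=[(.166,.052,.008),(.166,-.052,.008),(-.135,.052,.008),(-.135,-.052,.008)]
f=least_squares(lambda p:(toW(J,p)-W)[:,:2].ravel(),[.4,-.25,-1]); p=f.x; print(p,f.fun.round(4))
k=ray(px([(200,222)]),[.0485],*cam); print("knob",k,toW([(.0075,.102,.04)],p))
# plate corners top z=.016 in jig frame
pl=ray(px([(355,195),(436,236),(325,257),(407,290),(370,363),(250,385),(334,432)]),[.016]*7,*cam)
c,s_=np.cos(p[2]),np.sin(p[2]); print(((pl[:,:2]-p[:2])@np.array([[c,-s_],[s_,c]])).round(4))
for n,u,z in(("pumice",(116,363),.031),("jar",(533,293),.07),("wool",(266,40),.03)): 
    w=ray(px([u]),[z],*cam)[:,:2]; print(n,w,(w-p[:2])@np.array([[c,-s_],[s_,c]]))
E
```

```text
[[ 0.6369 -0.2675  0.008 ]
 [ 0.5849 -0.3561  0.008 ]
 [ 0.3743 -0.1193  0.008 ]
 [ 0.3232 -0.2089  0.008 ]]
[np.float64(0.1027), np.float64(0.1031), np.float64(0.3016), np.float64(0.3003)]
[ 0.46634644 -0.23030928 -0.51422554] [-0.0005  0.0008  0.0004 -0.0012  0.0001  0.0007  0.     -0.0003]
knob [[ 0.52296567 -0.14759639  0.0485    ]] [[ 0.52304628 -0.14518949  0.04      ]]
[[ 0.07    0.0291]
 [ 0.0712 -0.0266]
 [ 0.0277  0.0271]
 [ 0.0335 -0.0265]
 [-0.0162 -0.0276]
 [-0.0623  0.0301]
 [-0.0631 -0.0282]]
pumice [[ 0.44137242 -0.09475775]] [[-0.08841669  0.10573744]]
jar [[ 0.47507181 -0.34116866]] [[ 0.06212432 -0.0922307 ]]
wool [[ 0.63655433 -0.18692092]] [[0.12685454 0.12149568]]
```

The fit is good: base sides 103 x 301 mm, knob within 2.5 mm of where it should be. Jig origin is (0.466, -0.230) with yaw -29.5°. The rear of the row is at jig x of about -63 mm. I'll swing the arm round with the fingers shut, tool y along the jig's x to keep clear of the jar.

```bash
python3 -m jog '[[[-0.052,-0.012,0,0,0,0.0908],[-0.052,-0.012,0,0,0,0.0908],[-0.052,-0.012,0,0,0,0.0908],[-0.052,-0.012,0,0,0,0.0908],[-0.052,-0.012,0,0,0,0.0908],[-0.051,-0.012,0,0,0,0.0908],[-0.05,-0.012,0,0,0,0.0908],[-0.049,-0.012,0,0,0,0.0908],[-0.048,-0.012,0,0,0,0.0908],[-0.047,-0.012,0,0,0,0.0908]]]' 0; python3 -c "
from plant import *
s=get_state();print(s['q'],s['tool_pos'],s['eef_rot'])"
```

```text
clock: 1.4
tool_pos: [0.4778, 0.206, 0.2386]
eef_rot: [0.558, 0.83, 0.0, 0.0]
contact_force: [0.0, -0.3, -0.0]
opening: 0.007
finger_force: 0.0
[-0.49987573  0.55030149  0.00661193  1.88606941 -0.0051958   0.70502084
 -0.10367459] [0.47777953 0.20596184 0.23860912] [5.58099531e-01 8.29774005e-01 7.50761556e-05 9.06607110e-05]
```

```bash
python3 -m jog '[[[-0.044,-0.012,0.01,0,0,0.09],[-0.043,-0.012,0.01,0,0,0.09],[-0.042,-0.012,0.01,0,0,0.09],[-0.041,-0.012,0.01,0,0,0.09],[-0.041,-0.012,0.01,0,0,0.09],[-0.04,-0.012,0.01,0,0,0.09],[-0.039,-0.012,0.01,0,0,0.09],[-0.038,-0.012,0.01,0,0,0.09],[-0.037,-0.012,0.01,0,0,0.09],[-0.036,-0.012,0.01,0,0,0.09],[0,0,0,0,0,0]]]'
cat >> h.py <<'E'
P=np.array([0.46635,-0.23031,-0.5142])
def where(s,P=P):
    c,q=np.cos(P[2]),np.sin(P[2]); p=s["tool_pos"]; d=np.array(p[:2])-P[:2]
    M=R.from_quat(s["eef_rot"]).as_matrix()
    print("jig TCP",(c*d[0]+q*d[1]).round(4),(-q*d[0]+c*d[1]).round(4),round(p[2],4),"yaw err of tool y from jig x (deg)",np.degrees(np.arctan2(M[1,1],M[0,1])-P[2]).round(2),"tilt",M[:2,2].round(4),"F",np.round(s["contact_force"],1),"t",s["clock"])
    return M
E
python3 - <<'E'
from h import *; from plant import *
s=get_state(); M=where(s); w=snapshot("wrist"); print(w["mount"])
cv2.imwrite("pics/w1.png",cv2.resize(w["frame"][:,:,::-1],None,fx=1.5,fy=1.5))
T=np.eye(4);T[:3,:3]=M;T[:3,3]=s["tool_pos"];C=T@w["mount"]
pts=toW([(.166,.052,.008),(.166,-.052,.008),(-.135,.052,.008),(-.135,-.052,.008),(.0075,.102,.0485),(-.063,.03,.016),(-.063,-.03,.016)],P)
print((1.5*proj(pts,w["mtx"],w["D"],C[:3,3],C[:3,:3])).round())
E
```

```text
clock: 2.78
tool_pos: [0.359, -0.1802, 0.1382]
eef_rot: [0.864, 0.503, -0.001, -0.001]
contact_force: [0.0, -0.9, 0.6]
opening: 0.004
finger_force: 0.0
jig TCP -0.1181 -0.0092 0.1382 yaw err of tool y from jig x (deg) -0.1 tilt [-0.0032  0.    ] F [ 0.  -0.9  0.6] t 2.775
[[ 3.05529686e-05 -9.49183510e-01 -3.14723155e-01  8.29729355e-02]
 [ 9.99999957e-01  1.20852757e-04 -2.67404782e-04 -8.49958288e-06]
 [ 2.91851371e-04 -3.14723133e-01  9.49183472e-01 -1.45882078e-01]
 [ 0.00000000e+00  0.00000000e+00  0.00000000e+00  1.00000000e+00]]
[[887. 171.]
 [829. 340.]
 [352. 175.]
 [355. 339.]
 [656.  68.]
 [476. 215.]
 [470. 312.]]
```

View pics/w1.png

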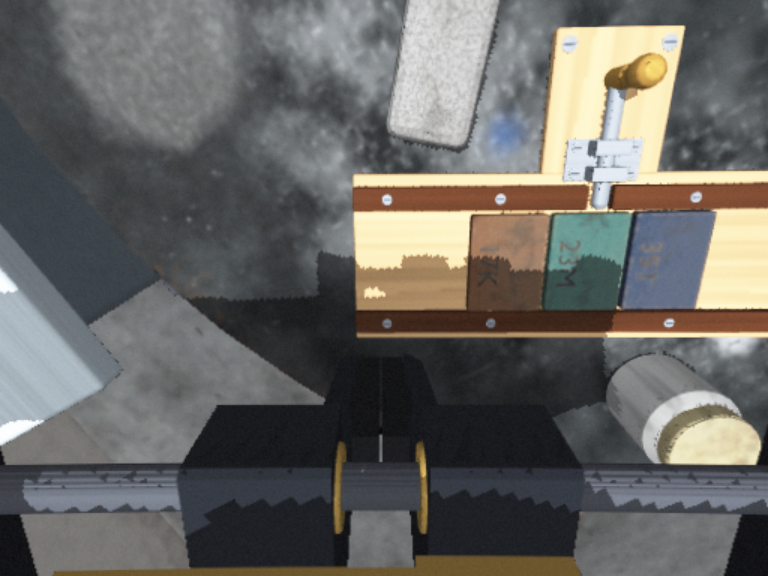

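Predicted and seen pixels agree to 1–2 mm: mouth corners at (355,175) and (357,338), brown plate's rear edge at x≈470, knob at about (650,70). Order confirmed as brown, green, blue towards the stop. Next I go down into the channel behind brown.

```bash
python3 -m jog '[[[0.005,0.006,0.04,0,0,0],[0.004,0.006,0.04,0,0,0],[0,0,0.03,0,0,0],[0,0,0.009,0,0,0],[0,0,0,0,0,0],[0,0,0,0,0,0]]]'; python3 -c "
from h import *; from plant import *
where(get_state())"
```

```text
clock: 3.58
tool_pos: [0.3854, -0.1792, 0.0458]
eef_rot: [0.862, 0.507, -0.004, -0.008]
contact_force: [0.1, -0.3, -0.5]
opening: 0.008
finger_force: 0.0
jig TCP -0.0957 0.0047 0.0458 yaw err of tool y from jig x (deg) 0.34 tilt [-0.0163  0.01  ] F [ 0.1 -0.3 -0.5] t 3.575
```

```bash
python3 -m jog '[[[0,0.004,0.01,0,0,0],[-0.002,0.0,0.01,0,0,0],[0,0,0.005,0,0,0],[0,0,0,0,0,0]]]'; python3 -c "
from h import *; from plant import *
s=get_state();M=where(s);print(np.round(s['q'],2)); c=np.r_[np.cos(P[2]),np.sin(P[2]),0]
Rt=np.c_[[-c[1],c[0],0],c,[0,0,-1]]; print('rotvec fix',R.from_matrix(M.T@Rt).as_rotvec().round(4))"
```

```text
clock: 4.08
tool_pos: [0.3917, -0.1856, 0.025]
eef_rot: [0.863, 0.506, -0.008, -0.013]
contact_force: [0.8, 1.1, -0.1]
opening: 0.004
finger_force: 0.0
jig TCP -0.087 0.0023 0.025 yaw err of tool y from jig x (deg) 0.22 tilt [-0.0268  0.0146] F [ 0.8  1.1 -0.1] t 4.075
[ 0.32  0.91  0.04  2.24 -1.    0.04  0.83]
rotvec fix [-0.0305  0.0004  0.0038]
```

```bash
python3 -m jog '[[[-0.001,-0.004,0,0.05,0,0.004],[-0.001,-0.004,0,0.05,0,0],[0,0,0.005,0,0,0],[0,0,0,0,0,0]]]'; python3 -c "
from h import *; from plant import *
s=get_state();M=where(s);print(np.round(s['q'],2))"
```

```text
clock: 4.58
tool_pos: [0.3828, -0.1826, 0.0204]
eef_rot: [0.862, 0.503, -0.033, -0.056]
contact_force: [-0.1, -0.2, 1.0]
opening: 0.006
finger_force: 0.0
jig TCP -0.0962 0.0004 0.0204 yaw err of tool y from jig x (deg) -0.0 tilt [-0.1136  0.0638] F [-0.1 -0.2  1. ] t 4.575
[ 0.21  0.95  0.24  2.18 -0.95  0.27  0.79]
```

```bash
python3 -m jog '[[[0,0,0.004,0,0,0],[0,-0.0005,0.0035,0,0,0],[0,0,0,0,0,0]]]'
python3 - <<'E'
from h import *; from plant import *
s=get_state(); where(s); w=snapshot("scene"); a=w["frame"][160:270,190:340,::-1]
cv2.imwrite("pics/s2.png",cv2.resize(a,None,fx=5,fy=5,interpolation=cv2.INTER_CUBIC))
E
```

```text
clock: 4.95
tool_pos: [0.3816, -0.1823, 0.013]
eef_rot: [0.862, 0.503, -0.033, -0.056]
contact_force: [-0.6, -0.6, -0.0]
opening: 0.005
finger_force: 0.0
jig TCP -0.0974 0.0002 0.013 yaw err of tool y from jig x (deg) -0.03 tilt [-0.1137  0.064 ] F [-0.6 -0.6 -0. ] t 4.95
```

View pics/s2.png

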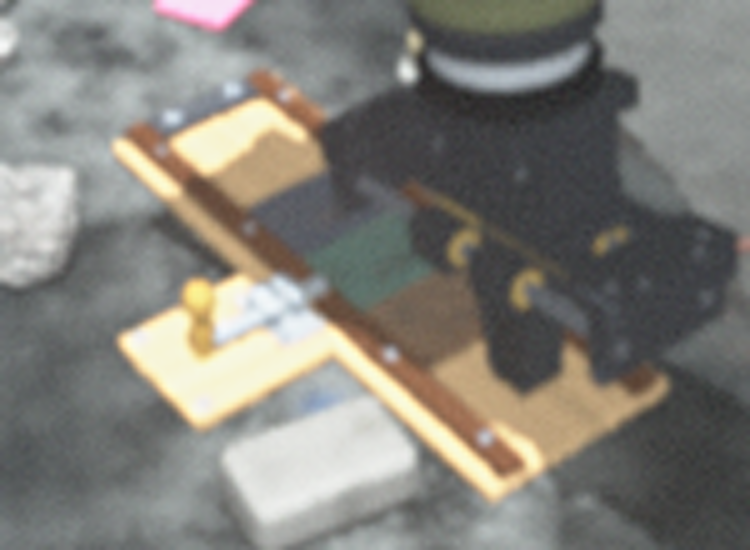

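Fingers stand in the channel behind brown, clear of the strips. Pushing now, compensating for the 0.13 rad tilt.

```bash
python3 -m jog '[[[0,0.0079,-0.001,0,0,0],[0,0.0079,-0.001,0,0,0],[0,0.0079,-0.001,0,0,0],[0,0.0079,-0.0011,0,0,0],[0,0.0079,-0.001,0,0,0],[0,0.0079,-0.001,0,0,0],[0,0.0079,-0.0011,0,0,0],[0,0.0079,-0.001,0,0,0],[0,0.0079,-0.001,0,0,0],[0,0,0,0,0,0]]]'; python3 -c "
from h import *; from plant import *
where(get_state())"
```

```text
clock: 6.25
tool_pos: [0.446, -0.2186, 0.0131]
eef_rot: [0.862, 0.503, -0.033, -0.055]
contact_force: [-0.4, 0.6, 1.7]
opening: 0.005
finger_force: 0.5
jig TCP -0.0235 0.0002 0.0131 yaw err of tool y from jig x (deg) 0.02 tilt [-0.1111  0.0613] F [-0.4  0.6  1.7] t 6.25
```

```bash
python3 -m jog '[[[0,0.004,-0.0005,0,0,0],[0,0.004,-0.0005,0,0,0],[0,0.004,-0.0005,0,0,0],[0,0.003,-0.0004,0,0,0],[0,0.001,0,0,0,0]]]'
python3 - <<'E'
from h import *; from plant import *
s=get_state(); M=where(s); w=snapshot("wrist")
cv2.imwrite("pics/w3.png",cv2.resize(w["frame"][:,:,::-1],None,fx=1.5,fy=1.5))
T=np.eye(4);T[:3,:3]=M;T[:3,3]=s["tool_pos"];C=T@w["mount"]
pts=toW([(.15,.0315,.015),(.15,-.0315,.015),(.015,.03,.016),(.06,.03,.016),(.105,.03,.016),(.0075,.102,.0485)],P)
print((1.5*proj(pts,w["mtx"],w["D"],C[:3,3],C[:3,:3])).round())
E
```

```text
clock: 6.88
tool_pos: [0.4584, -0.2256, 0.013]
eef_rot: [0.862, 0.503, -0.033, -0.056]
contact_force: [-5.2, 2.9, 3.4]
opening: 0.004
finger_force: 3.1
jig TCP -0.0092 0.0002 0.013 yaw err of tool y from jig x (deg) 0.0 tilt [-0.1136  0.0634] F [-5.2  2.9  3.4] t 6.875
[[949. 327.]
 [873. 509.]
 [453. 310.]
 [601. 317.]
 [765. 325.]
 [438.  40.]]
```

View pics/w3.png

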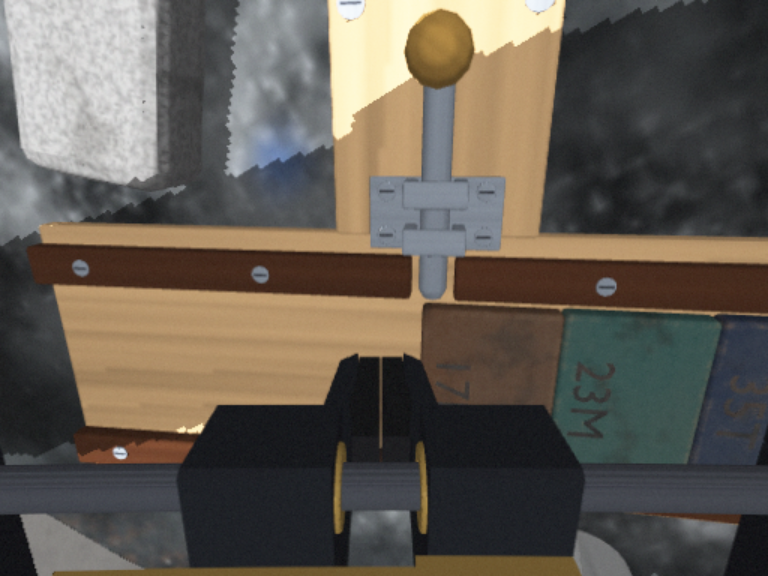

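The row is closed up. Brown's rear edge is at px 422 against 453 for home, so about 9 mm remain.

```bash
python3 -m jog '[[[0,0.003,-0.0004,0,0,0],[0,0.003,-0.0004,0,0,0],[0,0.002,-0.0003,0,0,0],[0,0,0,0,0,0]]]'; python3 -m jog '[[[0,0.001,-0.0001,0,0,0],[0,0.001,-0.0001,0,0,0]]]'; python3 -c "
from h import *; from plant import *
where(get_state())"
```

```text
clock: 7.42
tool_pos: [0.4655, -0.2296, 0.013]
eef_rot: [0.862, 0.503, -0.033, -0.056]
contact_force: [-4.4, 2.2, 3.0]
opening: 0.006
finger_force: 2.5
clock: 7.68
tool_pos: [0.4666, -0.2302, 0.013]
eef_rot: [0.862, 0.503, -0.033, -0.057]
contact_force: [-4.6, 3.2, 3.9]
opening: 0.008
finger_force: 3.3
jig TCP 0.0001 0.0002 0.013 yaw err of tool y from jig x (deg) -0.01 tilt [-0.1145  0.0642] F [-4.6  3.2  3.9] t 7.675
```

```bash
python3 -m jog '[[[0,0.001,-0.0001,0,0,0],[0,0,0,0,0,0]]]'; python3 -m jog '[[[0,0.001,-0.0001,0,0,0],[0,0,0,0,0,0]]]'
python3 - <<'E'
from h import *; from plant import *
s=get_state(); M=where(s); w=snapshot("wrist")
cv2.imwrite("pics/w4.png",cv2.resize(w["frame"][:,:,::-1],None,fx=1.5,fy=1.5))
T=np.eye(4);T[:3,:3]=M;T[:3,3]=s["tool_pos"];C=T@w["mount"]
pts=toW([(.15,.0315,.015),(.15,-.0315,.015),(.015,.03,.016),(.06,.03,.016),(.105,.03,.016),(.0075,.102,.0485)],P)
print((1.5*proj(pts,w["mtx"],w["D"],C[:3,3],C[:3,:3])).round())
E
```

```text
clock: 7.92
tool_pos: [0.4675, -0.2307, 0.013]
eef_rot: [0.862, 0.503, -0.033, -0.057]
contact_force: [-4.7, 3.1, 5.1]
opening: 0.006
finger_force: 3.2
clock: 8.18
tool_pos: [0.4677, -0.2308, 0.013]
eef_rot: [0.862, 0.503, -0.034, -0.057]
contact_force: [-5.8, 2.5, 5.5]
opening: 0.007
finger_force: 4.0
jig TCP 0.0014 0.0002 0.013 yaw err of tool y from jig x (deg) -0.02 tilt [-0.1156  0.0651] F [-5.8  2.5  5.5] t 8.175
[[904. 325.]
 [835. 506.]
 [420. 308.]
 [565. 315.]
 [725. 323.]
 [386.  41.]]
```

```bash
python3 -m jog '[[[0,0.001,-0.0001,0,0,0],[0,0.001,-0.0001,0,0,0],[0,0,0,0,0,0]]]'
python3 - <<'E'
from h import *; from plant import *
s=get_state(); M=where(s); w=snapshot("wrist")
cv2.imwrite("pics/w4.png",cv2.resize(w["frame"][:,:,::-1],None,fx=1.5,fy=1.5))
T=np.eye(4);T[:3,:3]=M;T[:3,3]=s["tool_pos"];C=T@w["mount"]
pts=toW([(.15,.0315,.015),(.15,-.0315,.015),(.015,.03,.016),(.06,.03,.016),(.105,.03,.016),(.0075,.102,.0485)],P)
print((1.5*proj(pts,w["mtx"],w["D"],C[:3,3],C[:3,:3])).round())
E
```

```text
clock: 8.6
tool_pos: [0.4678, -0.2309, 0.0129]
eef_rot: [0.862, 0.503, -0.034, -0.059]
contact_force: [-8.9, 5.1, 7.4]
opening: 0.002
finger_force: 5.7
jig TCP 0.0015 0.0002 0.0129 yaw err of tool y from jig x (deg) -0.03 tilt [-0.1184  0.0673] F [-8.9  5.1  7.4] t 8.6
[[905. 326.]
 [836. 507.]
 [420. 308.]
 [565. 315.]
 [725. 323.]
 [385.  41.]]
```

View pics/w4.png

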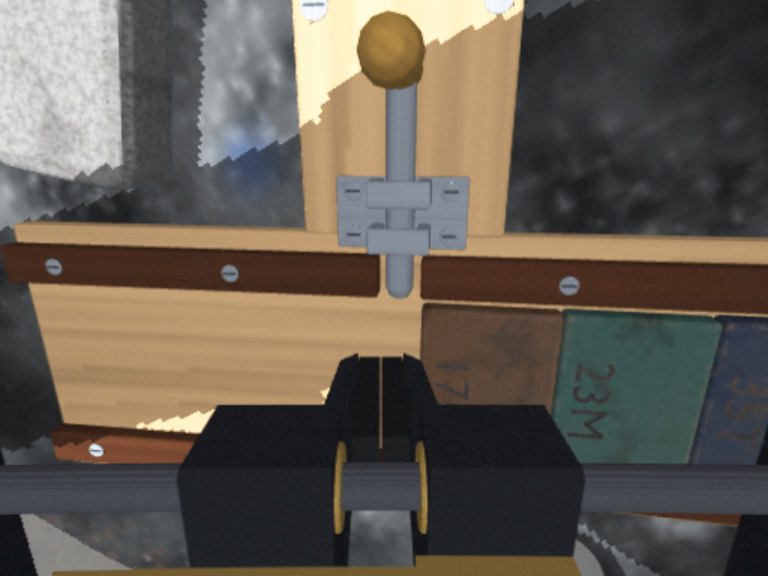

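Stalled at 10 N with the rear edge at px 422 (home 420), so the row is home. I'll press slightly more to be sure, then back off, rise and untilt.

```bash
python3 -m jog '[[[0,0.001,0,0,0,0],[0,0.002,-0.0002,0,0,0],[0,0,0,0,0,0]]]'; python3 -c "
from h import *; from plant import *
where(get_state())"; python3 -m jog '[[[0,-0.008,0,0,0,0],[0,-0.008,-0.005,0,0,0],[0,0,-0.03,0,0,0],[0,0,-0.04,0,0,0],[0,0,-0.04,-0.06,0,0],[0,0,0,-0.06,0,0],[0,0,0,0,0,0]]]';  python3 -c "
from h import *; from plant import *
s=get_state();M=where(s); c=np.r_[np.cos(P[2]),np.sin(P[2]),0]
Rt=np.c_[[-c[1],c[0],0],c,[0,0,-1]]; print('rotvec fix',R.from_matrix(M.T@Rt).as_rotvec().round(4))"
```

```text
clock: 9.02
tool_pos: [0.468, -0.2309, 0.0129]
eef_rot: [0.862, 0.502, -0.035, -0.062]
contact_force: [-11.8, 7.2, 12.5]
opening: 0.007
finger_force: 8.5
jig TCP 0.0017 0.0003 0.0129 yaw err of tool y from jig x (deg) -0.05 tilt [-0.1225  0.0707] F [-11.8   7.2  12.5] t 9.025
clock: 9.9
tool_pos: [0.473, -0.2336, 0.1298]
eef_rot: [0.864, 0.504, -0.002, -0.003]
contact_force: [0.3, 0.3, 0.4]
opening: 0.007
finger_force: 0.0
jig TCP 0.0074 0.0004 0.1298 yaw err of tool y from jig x (deg) -0.02 tilt [-0.0069  0.0039] F [0.3 0.3 0.4] t 9.9
rotvec fix [-0.0079 -0.0001 -0.0004]
```

```bash
python3 -m jog '[[[0.04,0,0,-0.008,0,0],[0.05,0,0,0,0,0],[0.042,0.001,0,0,0,0],[0,0,0.02,0,0,0],[0,0,0,0,0,0]]]'
python3 - <<'E'
from h import *; from plant import *
s=get_state(); M=where(s); w=snapshot("top")
a=w["frame"][130:290,150:320,::-1]; cv2.imwrite("pics/t5.png",cv2.resize(a,None,fx=3.7,fy=3.7,interpolation=cv2.INTER_CUBIC))
E
```

```text
clock: 10.52
tool_pos: [0.5383, -0.1184, 0.1073]
eef_rot: [0.863, 0.505, -0.002, -0.002]
contact_force: [-0.4, -0.2, 0.0]
opening: 0.003
finger_force: 0.0
jig TCP 0.0076 0.1328 0.1073 yaw err of tool y from jig x (deg) 0.08 tilt [-0.0047  0.0008] F [-0.4 -0.2  0. ] t 10.525
```

View pics/t5.png

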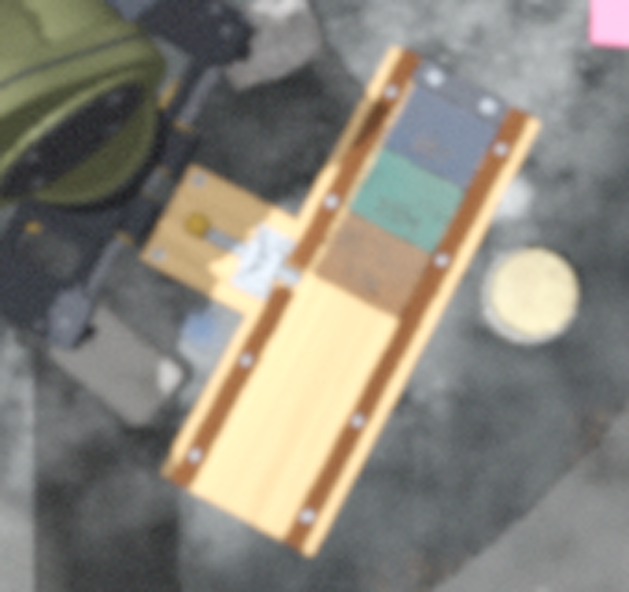

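The row sits against the stop and the bolt is still drawn. The tool is beyond the knob. Next I go down beside the knob and push in.

```bash
python3 -m jog '[[[0,0,0.04,0,0,0],[0,0,0.036,0,0,0],[0,0,0,0,0,0]]]'; python3 -m jog '[[[-0.005,0,0,0,0,0],[-0.005,0,0,0,0,0],[-0.005,0,0,0,0,0],[-0.005,0,0,0,0,0],[-0.005,0,0,0,0,0],[-0.005,0,0,0,0,0],[0,0,0,0,0,0]]]'; python3 -c "
from h import *; from plant import *
where(get_state())"
```

```text
clock: 10.95
tool_pos: [0.5369, -0.1196, 0.0314]
eef_rot: [0.864, 0.503, -0.002, -0.002]
contact_force: [-0.2, -0.1, 0.1]
opening: 0.001
finger_force: 0.0
clock: 11.82
tool_pos: [0.5231, -0.1459, 0.0327]
eef_rot: [0.864, 0.504, -0.001, -0.0]
contact_force: [1.2, 0.9, 0.7]
opening: 0.005
finger_force: 0.4
jig TCP 0.0079 0.1014 0.0327 yaw err of tool y from jig x (deg) -0.05 tilt [-0.0023 -0.0003] F [1.2 0.9 0.7] t 11.825
```

```bash
python3 -m jog '[[[-0.002,0,0,0,0,0],[-0.002,0,0,0,0,0],[-0.002,0,0,0,0,0],[0,0,0,0,0,0]]]';python3 -m jog '[[[-0.001,0,0,0,0,0],[-0.001,0,0,0,0,0],[-0.001,0,0,0,0,0],[0,0,0,0,0,0]]]'; python3 -c "
from h import *; from plant import *
where(get_state())"
```

```text
clock: 12.32
tool_pos: [0.5202, -0.1505, 0.0326]
eef_rot: [0.864, 0.504, -0.001, -0.001]
contact_force: [0.9, 0.7, 0.1]
opening: 0.004
finger_force: 0.9
clock: 12.82
tool_pos: [0.5191, -0.1526, 0.0326]
eef_rot: [0.864, 0.504, -0.001, -0.001]
contact_force: [2.2, 2.6, 0.7]
opening: 0.008
finger_force: 1.8
jig TCP 0.0077 0.0936 0.0326 yaw err of tool y from jig x (deg) 0.02 tilt [-0.0022  0.0011] F [2.2 2.6 0.7] t 12.825
```

```bash
python3 -m jog '[[[-0.001,0,0,0,0,0],[-0.001,0,0,0,0,0],[0,0,0,0,0,0]]]';python3 -m jog '[[[-0.001,0,0,0,0,0],[-0.001,0,0,0,0,0],[0,0,0,0,0,0]]]'; python3 -c "
from h import *; from plant import *
where(get_state())"
```

```text
clock: 13.2
tool_pos: [0.519, -0.1527, 0.0326]
eef_rot: [0.863, 0.505, 0.0, -0.002]
contact_force: [4.0, 4.9, 1.0]
opening: 0.005
finger_force: 3.4
clock: 13.58
tool_pos: [0.5189, -0.1528, 0.0326]
eef_rot: [0.863, 0.505, 0.001, -0.003]
contact_force: [5.3, 8.4, 1.2]
opening: 0.003
finger_force: 4.8
jig TCP 0.0077 0.0933 0.0326 yaw err of tool y from jig x (deg) 0.18 tilt [-0.0002  0.0059] F [5.3 8.4 1.2] t 13.575
```

The knob has stalled at y of about 93.5 mm (94 expected) with the force rising, so the bolt is fully in. Backing off, rising and checking.

```bash
python3 -m jog '[[[0.008,0,0,0,0,0],[0.02,0,0,0,0,0],[0.01,0,-0.01,0,0,0],[0,0,-0.05,0,0,0],[0,0,-0.05,0,0,0],[0.04,0,-0.03,0,0,0],[0.0,0,0,0,0,0],[0,0,0,0,0,0]]]'
python3 - <<'E'
from h import *; from plant import *
where(get_state()); w=snapshot("top")
a=w["frame"][130:290,150:320,::-1]; cv2.imwrite("pics/t6.png",cv2.resize(a,None,fx=3.7,fy=3.7,interpolation=cv2.INTER_CUBIC))
E
```

```text
clock: 14.58
tool_pos: [0.5546, -0.0893, 0.1726]
eef_rot: [0.864, 0.504, -0.002, -0.001]
contact_force: [-0.6, 0.5, -0.0]
opening: -0.0
finger_force: 0.0
jig TCP 0.0075 0.1662 0.1726 yaw err of tool y from jig x (deg) -0.04 tilt [-0.0034 -0.0006] F [-0.6  0.5 -0. ] t 14.575
```

View pics/t6.png

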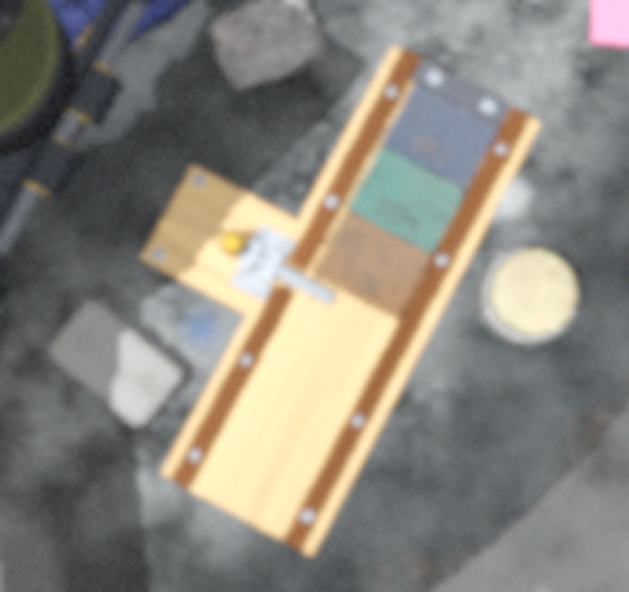

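The bolt rod reaches into the channel behind brown, with its tip at crop (333,296) and the knob at (233,241). The row is closed against the stop and the bystanders haven't moved.

```bash
python3 -c "
from plant import *
print(finish_job())"
```

```text
the job is handed in; nothing more can be done
None
```

The job is handed in (verdict not shown): the last picture shows the three plates closed up against the end stop, the bolt pushed in behind them and the bystanders unmoved, about 15 s into the 54 s allowed.

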